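# Show the trainee the steps of the next bead

## Robot

A 6-joint arm with a two-finger parallel gripper is mounted at the origin on a cart in front of the work surface, level with it; the furniture and walls round the work are solid. World frame = base frame: x ahead of the robot, y to its left, z up, the work surface at z = 0. Lengths are in m, angles in rad, forces in N, time in s.
With the tool pointing down it reaches from about 0.225 to 0.875 m from the base axis. Payload 3.4 kg.
Tool frame: the origin (TCP) lies at the very end of the fingers, on their centre line; the grasp point (between the pads) lies 19 mm behind it; z points along the fingers, y is the direction in which the jaws open and shut (so a half turn about z gives the same grasp; the last joint's range is limited). The gripper opens to 85 mm and grips with 20 to 120 N. Pads are 22 mm wide; open, the fingers measure 114 mm over their backs; the gripper's body (76 mm by 85 mm) begins 54 mm behind the grasp point. The pads swing forward as they close: fully open they stand 13 mm farther back than shut.
Start: joints at [-1.414, 0.276, 1.505, -0, 1.361, -0.121], TCP at [0.158, -0.553, 0.202] pointing down, gripper open.
Joint ranges: [-2.89, 2.89], [-0.75, 2.08], [0.22, 2.7], [-1.18, 4.32], [0.11, 2.71], [-2.7, 2.7]. Speed limits (rad/s): [2.57, 2.57, 3.14, 3.14, 3.14, 3.14].

## Interface

Orientations are given as a unit quaternion [w, x, y, z].
In Python, from rig import telemetry, optics, order gives the robot as it stands.
- The arm moves only by the shell command python3 -m creep 'ROWS' [FORCE]. ROWS is a JSON object of lists of equal length, an entry for each row: "slide": the shift along the world's x, y, z normalised to -1 to 1, where 1 is 0.15 m, a list of three; "twist": the turn, a rotation vector about the world's x, y, z normalised to -1 to 1, where 1 is 360 degrees, a list of three; "fingers": the gripper's target within -1 to 1 (fully open at 1, half-way at 0, shut at -1). A call has 1 to 20 rows; each row is the pose to reach, as a shift and turn from the pose commanded when the call began, turning the shorter way round; what a row does not reach only later rows make up. A row lasts 1/10 s, in which the tool goes at most 50 mm and 8.59 degrees, less where a joint would pass 70% of its speed; a pose out of reach is approached as far as the arm can. A call with a number of a shift or a turn outside -1 to 1 is refused whole. A call with a gripper value outside its range is refused whole. The fingers move at their own pace and stop on an object; FORCE is the grip in N (left out, the last holds). Time passes only in rows, so rows that repeat a pose let the fingers close. It gives the time, the measured TCP pose, the force and the opening at its end, in the units of the state.
- telemetry.get_state(): the state, without advancing time (a new reading comes with each control period).
- optics.get_image(name): name is "side" or "top"; returns a dict with "img" (384x512x3 uint8, blue, green, red), "depth" (384x512 float32, m along the optical axis (not along the pixel's ray), 0 where there is no reading), "fovy" (degrees; the focal length in pixels is half the picture's height over the tangent of half this angle, whatever the lens; pixels are square), "cx", "cy" (the principal point, pixels), "dist" ([k1, k2, p1, p2, k3] as OpenCV has them; the pictures are not rectified), "world_from_camera" (4x4, takes a point from camera to world coordinates). Camera axes: x right, y down, z forward; pixel columns grow to the right and rows downward; lengths in m; the calibration is good to about 2 mm. A picture is of the moment at which its call begins.
- order.sign_off(): hands the job in, once; it reports no verdict.
The state is a dict: "clock": time; "qpos": joint angles; "qd": joint speeds; "effort": joint torques, N m; "position": TCP position; "ee_rot": TCP orientation; "contact_force": force on the tool from outside, world axes, zero at the start; "moment": the same for the moment, N m; "width": finger opening in m.
Only numpy, scipy, OpenCV 4.12 (cv2) and the standard library are available. Lean on these libraries where they do the work, as an engineer would, in place of code of your own. Each camera call takes 0.05 s, during which the arm holds its last target.

## Task

Show a trainee how the next glass bead is made by pointing at three things in this order: the blue glass rod it is made from (of the three rods set out singly in front of the heap of rods), the black graphite block it is rolled on, and the nearby white bead dish it goes into. At each one bring the fingertips down from above to a few centimetres over its middle and keep still there for about two seconds, without touching or moving anything, and do not dip down over the red or yellow rod beside the blue one. When the last has been shown, raise the hand to at least 20 cm above the bench and finish there.

Things in the scene. Friction and masses are not known exactly. Their poses are not given: they have to be found in the camera images.
- blue_rod: the blue glass rod, 7 mm thick and 150 mm long, lying flat on the bench, roughly pointing away from the robot; origin at the middle of its length, on the bench; its length runs along its own y axis. The first thing to point at. One of three rods that lie side by side in any order, their middles at least 50 mm apart, to the right of the burner and in front of the heap of many mixed glass rods (the heap, and the rods far off at the right, are not meant)
- red_rod: the red glass rod, 7 mm thick and 160 mm long, lying flat on the bench, roughly pointing away from the robot; origin at the middle of its length, on the bench; its length runs along its own y axis. Not to be pointed at
- yellow_rod: the amber-yellow glass rod, 8 mm thick and 170 mm long, lying flat on the bench, roughly pointing away from the robot; origin at the middle of its length, on the bench; its length runs along its own y axis. Not to be pointed at
- graphite_block: black flat rectangular graphite block, 52 x 82 x 11 mm, lying flat; origin at the centre of its underside, z up. The second thing to point at. It lies either at the left end of the work area, beyond the burner, or at the right end, and the bead dish at the other
- bead_dish: round cream-white enamel dish with coloured glass beads in it, 85 mm across and 17 mm high; origin at the centre of its underside, z up. The third thing to point at (a like dish far off at the right, out of reach, is not meant)
- red_tin: bystander: flat red hinged tin, shut, 83 x 120 mm, body 26 mm high (54 mm with a wire that sticks up), behind the left end of the work; origin at the centre of its underside
- cork: bystander: cork block 30 x 60 x 24 mm, behind the rods; origin at the centre of its underside
- lighter: bystander: black pocket lighter lying down, 24 x 65 x 12 mm, behind the rods; origin at its underside
- graver_handle: bystander: short pear-shaped wooden graver handle, 24 x 62 x 24 mm, at the bench's near edge on the left; origin at its underside
- small_hammer: bystander: small hammer lying down, 138 mm long, 17 mm high, at the far right; origin at its underside.
- torch: fixture, not to be touched: bench burner with hoses, fixed on the bench between the rods and the left end of the work; 211 mm long (along x), 91 mm wide, 69 mm high; origin near the middle of its base. Jars and bottles up to 260 mm high stand farther back, beyond x = 0.72

How it is judged:
On the way, in this order (a step that is already met when the one before it is completed fails the run):
1. dwell with the fingertips just above the middle of the blue rod (horizontal distance between the grasp point and blue_rod below 0.025 m and height (world z) of the grasp point below 0.095 m), for 0.8 s.
2. then dwell just above the middle of the graphite block (horizontal distance between the grasp point and graphite_block below 0.03 m and height (world z) of the grasp point below 0.098 m), for 0.8 s.
3. then dwell just above the middle of the bead dish (horizontal distance between the grasp point and bead_dish below 0.03 m and height (world z) of the grasp point below 0.105 m), for 0.8 s.
At the end, for the whole second after the job is handed in: The hand is raised clear (grasp point more than 15 cm above the bench), and the rods, block, dish and all bystanders are at rest within 6 mm of where they were at the start (height (world z) of the grasp point above 0.15 m and distance of each of blue_rod, red_rod, yellow_rod, graphite_block, bead_dish, red_tin, cork, lighter, graver_handle, small_hammer from where it was at the start of the episode below 0.006 m and linear speed of each of blue_rod, red_rod, yellow_rod, graphite_block, bead_dish below 0.02 m/s); the robot touches nothing.
It fails at once if the robot touches anything at all (contact force between the arm and anything else above 0.5 N).
It fails at once if the fingers touch anything at all (contact force between the fingers and anything else above 0.5 N).
It fails at once if something on the bench is shifted or lifted by more than 6 mm (distance of any of blue_rod, red_rod, yellow_rod, graphite_block, bead_dish, red_tin, cork, lighter, graver_handle, small_hammer from where it was at the start of the episode above 0.006 m).
It fails at once if the hand points at the red or the yellow rod (dips close over its middle) ((horizontal distance between the grasp point and red_rod below 0.02 m and height (world z) of the grasp point below 0.075 m) or (horizontal distance between the grasp point and yellow_rod below 0.02 m and height (world z) of the grasp point below 0.075 m)).
It also fails if it takes over 54 s, if anything falls off the work surface, if the arm or the gripper's body presses on something with over 40 N, if the wrist force passes 120 N, or if a joint passes its speed limit or range.

## Working session

There is one attempt and no reset: what is moved stays moved. The work goes in short steps, Python scripts to look and compute and a shell command to move; the robot and the scene stay as the last step left them, time stands still between calls to the robot, and variables do not carry over. Pictures are saved under pics/ and viewed, and the job is handed in when it is done.

```bash
mkdir -p pics; ls; cat > h.py <<'E'
import numpy as np, cv2, pickle
from rig import telemetry, optics, order
def grab(n,tag):
    d=optics.get_image(n); cv2.imwrite(f"pics/{tag}.png",d["img"]); pickle.dump(d,open(f"{tag}.pkl","wb")); return d
def K(d):
    h=d["img"].shape[0]; f=h/2/np.tan(np.radians(d["fovy"])/2)
    return np.array([[f,0,d["cx"]],[0,f,d["cy"]],[0,0,1.]])
def plane(d,uv,z):
    uv=np.array(uv,float).reshape(-1,1,2)
    n=cv2.undistortPoints(uv,K(d),np.array(d["dist"],float)).reshape(-1,2)
    T=np.array(d["world_from_camera"]); r=np.c_[n,np.ones(len(n))]@T[:3,:3].T; o=T[:3,3]
    return o+r*((z-o[2])/r[:,2])[:,None]
E
python3 - <<'E'
from h import *
for n in("top","side"):
    d=grab(n,n+"0"); print(n,np.round(d["world_from_camera"],3).tolist(),d["fovy"],d["dist"])
print(telemetry.get_state())
E
```

```text
pics
top [[-0.025, -0.99, 0.137, 0.315], [-1.0, 0.025, -0.004, -0.099], [0.0, -0.137, -0.991, 1.475], [0.0, 0.0, 0.0, 1.0]] 42.07589106058328 [-0.09421897  0.          0.          0.          0.        ]
side [[0.953, -0.177, 0.247, 0.217], [-0.303, -0.491, 0.817, -1.093], [-0.024, -0.853, -0.521, 0.681], [0.0, 0.0, 0.0, 1.0]] 50.39026180471602 [-0.09065929  0.          0.          0.          0.        ]
{'clock': 0.1, 'qpos': array([-1.41399928e+00,  2.76517907e-01,  1.50598548e+00,  1.29593917e-05,
        1.36072459e+00, -1.20978595e-01]), 'qd': array([-0.00046715, -0.00112539, -0.00256002, -0.00044063, -0.00075398,
        0.00164363]), 'effort': array([ 1.06311782e-03, -4.17699695e+01, -2.46404207e+01, -1.63007417e-04,
        5.81848188e-03, -9.41363169e-06]), 'position': array([ 0.157605  , -0.55244078,  0.20074255]), 'ee_rot': array([-8.17641921e-04,  9.90370437e-01,  1.38440341e-01, -8.30774430e-06]), 'contact_force': array([ 0.30730393, -1.04876538, -0.4821114 ]), 'moment': array([-0.0342332 , -0.01655299,  0.04841514]), 'width': 0.08544343056982648}
```

View pics/top0.png

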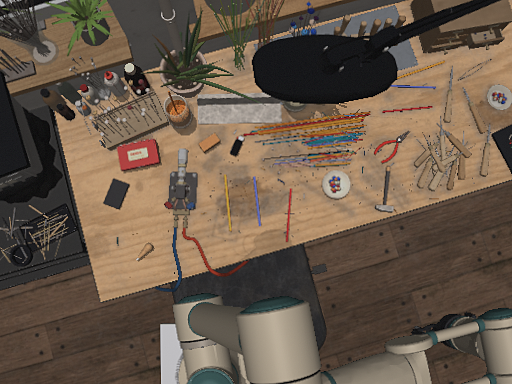

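View pics/side0.png

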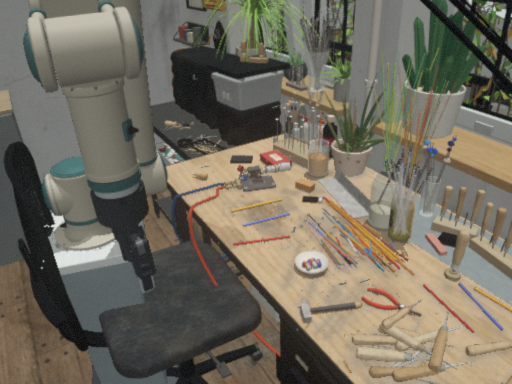

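The top view shows the yellow (228,204), blue (257,201) and red (290,214) rods in front of the heap. The black block is at (117,193) on the left and the bead dish at (336,184) on the right. A dark lamp hangs over the back at about (325,68). Next I'll measure these.

```bash
python3 - <<'E'
from h import *
for n in("top","side"):
    d=pickle.load(open(n+"0.pkl","rb")); im=d["img"]; hsv=cv2.cvtColor(im,cv2.COLOR_BGR2HSV)
    R={"top":{"blue":((245,170,270,232),(105,70,50),(135,255,255),.0035),"yellow":((220,168,238,240),(15,165,120),(32,255,255),.004),"red":((280,182,298,248),(0,150,80),(8,255,255),.0035),
      "block":((98,172,136,215),(0,0,0),(180,255,75),.011),"dish":((318,166,356,204),(0,0,150),(180,60,255),.017)},
     "side":{"blue":((238,208,296,232),(105,70,50),(135,255,255),.0035),"yellow":((226,195,288,217),(15,150,120),(32,255,255),.004),"red":((228,230,296,250),(0,140,60),(8,255,255),.0035),
      "block":((226,150,258,167),(0,0,0),(180,255,75),.011),"dish":((290,244,332,282),(0,0,150),(180,60,255),.017)}}[n]
    vis=im.copy()
    for k,((a,b,c,e),lo,hi,z) in R.items():
        m=cv2.inRange(hsv[b:e,a:c],lo,hi); nl,lab,st,_=cv2.connectedComponentsWithStats(m,connectivity=8)
        if "dish"==k or k=="block": m=(lab==1+np.argmax(st[1:,4])).astype(np.uint8)*255
        pts=cv2.findNonZero(m).reshape(-1,2)+[a,b]; 
        hull=cv2.convexHull(pts.astype(np.int32)).reshape(-1,2)
        w=plane(d,hull,z)[:,:2].astype(np.float32)
        r=cv2.minAreaRect(w); cv2.drawContours(vis,[hull.reshape(-1,1,2)],-1,(255,0,255),1)
        print(n,k,len(pts),"rect c",np.round(r[0],4),"size",np.round(r[1],3),"ang",round(r[2],1))
    cv2.imwrite(f"pics/vis_{n}.png",cv2.resize(vis[140:300,80:380],None,fx=2.6,fy=2.6))
    dep=d["depth"]
    if n=="top":
        T=d["world_from_camera"]
        for u,v in[(270,70),(325,68),(380,75),(420,40),(480,10),(360,95)]:
            q=cv2.undistortPoints(np.array([[[u,v]]],float),K(d),d["dist"]).ravel()
            print("lamp",(u,v),np.round(T[:3,:3]@(np.r_[q,1]*dep[v,u])+T[:3,3],3))
        vv,uu=np.mgrid[0:384:1,0:512:1]; q=cv2.undistortPoints(np.c_[uu.ravel(),vv.ravel()].astype(float).reshape(-1,1,2),K(d),d["dist"]).reshape(-1,2)
        P=(np.c_[q,np.ones(len(q))]*dep.reshape(-1,1))@T[:3,:3].T+T[:3,3]
        # tall things within reach in front
        s=(dep.ravel()>0)&(P[:,2]>.06)&(P[:,0]>.28)&(P[:,0]<.75)&(P[:,1]>-.6)&(P[:,1]<.6)
        A=P[s]; 
        c={}
        for p in A: k=(round(p[0]/.05)*.05,round(p[1]/.1)*.1); c.setdefault(k,[]).append(p[2])
        for k in sorted(c): print(np.round(k,2),len(c[k]),round(min(c[k]),2),round(max(c[k]),2))
E
```

```text
top blue 104 rect c [ 0.5029 -0.1324] size [0.145 0.006] ang 4.7
top yellow 101 rect c [ 0.5008 -0.0456] size [0.166 0.006] ang 4.8
top red 35 rect c [ 0.4588 -0.2252] size [0.005 0.156] ang 83.5
top block 457 rect c [0.534  0.2862] size [0.052 0.079] ang 67.8
top dish 472 rect c [ 0.5472 -0.3693] size [0.084 0.081] ang 88.5
lamp (270, 70) [ 0.622 -0.144  0.716]
lamp (325, 68) [ 0.631 -0.235  0.7  ]
lamp (380, 75) [ 0.635 -0.339  0.654]
lamp (420, 40) [ 1.    -0.663  0.014]
lamp (480, 10) [ 1.027 -0.797  0.16 ]
lamp (360, 95) [ 0.599 -0.301  0.655]
[0.5 0. ] 1 0.07 0.07
[0.5 0.1] 86 0.06 0.07
[0.5 0.6] 20 0.06 0.11
[0.55 0.1 ] 111 0.06 0.07
[0.55 0.4 ] 39 0.27 0.3
[0.55 0.5 ] 907 0.06 0.3
[0.55 0.6 ] 172 0.06 0.19
[ 0.6 -0.4] 29 0.62 0.64
[ 0.6 -0.3] 1090 0.63 0.72
[ 0.6 -0.2] 1875 0.66 0.72
[ 0.6 -0.1] 467 0.69 0.72
[0.6 0.1] 100 0.06 0.07
[0.6 0.4] 97 0.24 0.3
[0.6 0.5] 756 0.06 0.3
[ 0.65 -0.4 ] 349 0.06 0.73
[ 0.65 -0.3 ] 2078 0.06 0.75
[ 0.65 -0.2 ] 1674 0.69 0.73
[ 0.65 -0.1 ] 467 0.7 0.72
[0.65 0.1 ] 86 0.06 0.07
[0.65 0.3 ] 3 0.06 0.19
[0.65 0.5 ] 734 0.06 0.3
[ 0.7 -0.4] 326 0.06 0.72
[ 0.7 -0.3] 319 0.64 0.75
[ 0.7 -0.2] 438 0.67 0.71
[ 0.7 -0.1] 1 0.7 0.7
[0.7 0.2] 45 0.06 0.2
[0.7 0.3] 137 0.06 0.22
[0.7 0.5] 611 0.06 0.3
[ 0.75 -0.5 ] 2 0.63 0.63
[ 0.75 -0.4 ] 179 0.59 0.68
[ 0.75 -0.2 ] 2 0.18 0.18
[ 0.75 -0.1 ] 2 0.18 0.18
[0.75 0.1 ] 198 0.06 0.2
[0.75 0.2 ] 73 0.07 0.2
[0.75 0.3 ] 119 0.06 0.22
[0.75 0.5 ] 248 0.06 0.3
side blue 63 rect c [ 0.5054 -0.1335] size [0.143 0.006] ang 4.7
side yellow 48 rect c [ 0.5032 -0.0479] size [0.161 0.008] ang 2.6
side red 75 rect c [ 0.4607 -0.2267] size [0.007 0.152] ang 83.1
side block 56 rect c [0.5324 0.271 ] size [0.043 0.072] ang 69.4
side dish 526 rect c [ 0.5493 -0.3688] size [0.088 0.09 ] ang 83.2
```

```bash
python3 -m creep --help 2>&1 | head -20
```

```text
invalid input: not JSON, or not a number
```

Both views agree to about 2 mm on the rods and dish. The side view of the block is partly hidden, so I'll use the top view for it. Positions are blue (0.504, -0.133), block (0.534, 0.286) and dish (0.548, -0.369). I'll travel at about 0.2 m with the fingers nearly shut.

```bash
python3 -m creep '{"slide":[[0.1,0.12,0],[0.2,0.24,0],[0.3,0.36,0],[0.4,0.48,0],[0.5,0.6,0],[0.6,0.72,0],[0.7,0.84,0],[0.77,0.93,0],[0.77,0.93,0]],"twist":[[0,0,0],[0,0,0],[0,0,0],[0,0,0],[0,0,0],[0,0,0],[0,0,0],[0,0,0],[0,0,0]],"fingers":[-0.8,-0.8,-0.8,-0.8,-0.8,-0.8,-0.8,-0.8,-0.8]}'
```

```text
clock: 1.0
position: [0.274, -0.4114, 0.2013]
ee_rot: [-0.001, 0.99, 0.14, 0.0]
contact_force: [-0.4, -0.5, -0.1]
width: 0.0086
```

```bash
python3 -m creep '{"slide":[[0.1,0.12,0],[0.2,0.24,0],[0.3,0.36,0],[0.4,0.48,0],[0.5,0.6,0],[0.6,0.72,0],[0.7,0.84,0],[0.77,0.93,0],[0.77,0.93,0]],"twist":[[0,0,0],[0,0,0],[0,0,0],[0,0,0],[0,0,0],[0,0,0],[0,0,0],[0,0,0],[0,0,0]],"fingers":[-0.8,-0.8,-0.8,-0.8,-0.8,-0.8,-0.8,-0.8,-0.8]}'
python3 -m creep '{"slide":[[0.1,0.12,0],[0.2,0.24,0],[0.3,0.36,0],[0.4,0.48,0],[0.5,0.6,0],[0.6,0.72,0],[0.7,0.84,0],[0.77,0.93,0],[0.77,0.93,0],[0.77,0.93,0]],"twist":[[0,0,0],[0,0,0],[0,0,0],[0,0,0],[0,0,0],[0,0,0],[0,0,0],[0,0,0],[0,0,0],[0,0,0]],"fingers":[-0.8,-0.8,-0.8,-0.8,-0.8,-0.8,-0.8,-0.8,-0.8,-0.8]}'
python3 - <<'E'
from h import *
d=grab("side","side1"); grab("top","top1"); s=telemetry.get_state(); print(s["clock"],s["position"],s["qpos"])
print((np.array([.504,-.133,.06])-s["position"])/.15)
E
```

```text
clock: 1.9
position: [0.3893, -0.2732, 0.2013]
ee_rot: [-0.0, 0.99, 0.139, 0.0]
contact_force: [-0.3, 0.7, -0.3]
width: 0.0087
clock: 2.9
position: [0.5038, -0.1356, 0.2012]
ee_rot: [0.0, 0.99, 0.138, -0.001]
contact_force: [0.3, -0.1, -0.5]
width: 0.0087
3.0 [ 0.50354106 -0.13569248  0.20135595] [-3.95939414e-01  1.95686065e-01  1.61526420e+00 -1.02171800e-03
  1.33107283e+00  8.98292794e-01]
[ 0.00305959  0.01794989 -0.94237301]
```

View pics/side1.png

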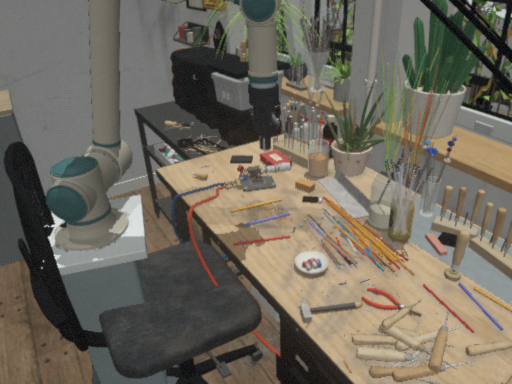

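The side view shows the shut fingertips at about (266,148), well above the blue rod at (267,219), and nothing has moved. I'll lower and dwell.

```bash
python3 -m creep '{"slide":[[0,0.02,-0.15],[0,0.02,-0.3],[0,0.02,-0.45],[0,0.02,-0.6],[0,0.02,-0.75],[0,0.02,-0.85],[0,0.02,-0.92],[0,0.02,-0.94]],"twist":[[0,0,0],[0,0,0],[0,0,0],[0,0,0],[0,0,0],[0,0,0],[0,0,0],[0,0,0]],"fingers":[-0.8,-0.8,-0.8,-0.8,-0.8,-0.8,-0.8,-0.8]}'
python3 -m creep '{"slide":[[0,0,0],[0,0,0],[0,0,0],[0,0,0],[0,0,0],[0,0,0],[0,0,0],[0,0,0],[0,0,0],[0,0,0]],"twist":[[0,0,0],[0,0,0],[0,0,0],[0,0,0],[0,0,0],[0,0,0],[0,0,0],[0,0,0],[0,0,0],[0,0,0]],"fingers":[-0.8,-0.8,-0.8,-0.8,-0.8,-0.8,-0.8,-0.8,-0.8,-0.8]}'
python3 - <<'E'
from h import *
d=grab("side","side2"); t=grab("top","top2"); s=telemetry.get_state(); print(s["clock"],s["position"])
v=np.hstack([cv2.resize(d["img"][130:290,170:350],None,fx=2.2,fy=2.2),cv2.resize(t["img"][130:290,170:350],None,fx=2.2,fy=2.2)]);cv2.imwrite("pics/v2.png",v)
E
```

```text
clock: 3.8
position: [0.5032, -0.132, 0.0596]
ee_rot: [-0.0, 0.99, 0.138, -0.001]
contact_force: [-0.1, 0.3, 0.2]
width: 0.0085
clock: 4.8
position: [0.5042, -0.1315, 0.0605]
ee_rot: [0.0, 0.99, 0.138, -0.0]
contact_force: [-0.1, -0.2, 0.4]
width: 0.0083
4.9 [ 0.50418693 -0.13150159  0.06050243]
```

View pics/v2.png

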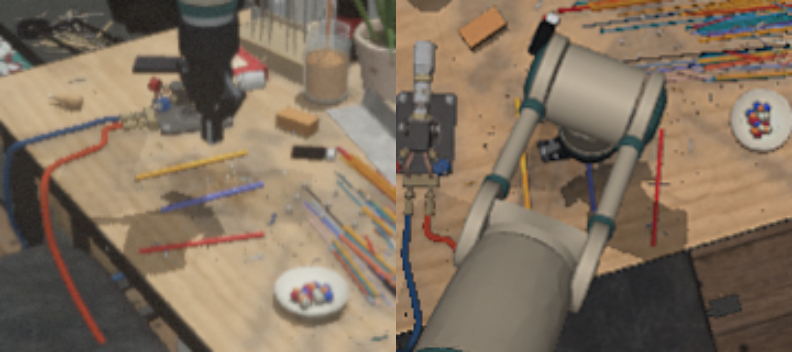

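In the side view the tip at (266,194) hangs over the middle of the blue rod at (267,219), without contact. I'll hold one more second, raise, and cross to the block.

```bash
python3 -m creep '{"slide":[[0,0,0],[0,0,0],[0,0,0],[0,0,0],[0,0,0],[0,0,0],[0,0,0],[0,0,0],[0,0,0],[0,0,0],[0,0,0.15],[0,0,0.3],[0,0,0.45],[0,0,0.6],[0,0,0.75],[0,0,0.9],[0,0,1],[0,0,1]],"twist":[[0,0,0],[0,0,0],[0,0,0],[0,0,0],[0,0,0],[0,0,0],[0,0,0],[0,0,0],[0,0,0],[0,0,0],[0,0,0],[0,0,0],[0,0,0],[0,0,0],[0,0,0],[0,0,0],[0,0,0],[0,0,0]],"fingers":[-0.8,-0.8,-0.8,-0.8,-0.8,-0.8,-0.8,-0.8,-0.8,-0.8,-0.8,-0.8,-0.8,-0.8,-0.8,-0.8,-0.8,-0.8]}'
python3 -m creep '{"slide":[[0.01,0.13,0],[0.02,0.26,0],[0.03,0.39,0],[0.04,0.52,0],[0.05,0.65,0],[0.06,0.78,0],[0.07,0.9,0],[0.07,0.93,0]],"twist":[[0,0,0],[0,0,0],[0,0,0],[0,0,0],[0,0,0],[0,0,0],[0,0,0],[0,0,0]],"fingers":[-0.8,-0.8,-0.8,-0.8,-0.8,-0.8,-0.8,-0.8]}'
python3 -m creep '{"slide":[[0.01,0.13,0],[0.02,0.26,0],[0.03,0.39,0],[0.04,0.52,0],[0.05,0.65,0],[0.06,0.78,0],[0.07,0.9,0],[0.07,0.93,0]],"twist":[[0,0,0],[0,0,0],[0,0,0],[0,0,0],[0,0,0],[0,0,0],[0,0,0],[0,0,0]],"fingers":[-0.8,-0.8,-0.8,-0.8,-0.8,-0.8,-0.8,-0.8]}'
python3 -m creep '{"slide":[[0.01,0.13,0],[0.02,0.26,0],[0.03,0.39,0],[0.04,0.52,0],[0.05,0.65,0],[0.06,0.78,0],[0.07,0.9,0],[0.07,0.93,0],[0.07,0.93,0]],"twist":[[0,0,0],[0,0,0],[0,0,0],[0,0,0],[0,0,0],[0,0,0],[0,0,0],[0,0,0],[0,0,0]],"fingers":[-0.8,-0.8,-0.8,-0.8,-0.8,-0.8,-0.8,-0.8,-0.8]}'
python3 - <<'E'
from h import *
d=grab("side","side3"); t=grab("top","top3"); s=telemetry.get_state(); print(s["clock"],s["position"],s["qpos"])
print((np.array([.534,.286,.06])-s["position"])/.15)
v=np.hstack([cv2.resize(d["img"][90:250,170:350],None,fx=2.2,fy=2.2),cv2.resize(t["img"][110:270,60:240],None,fx=2.2,fy=2.2)]);cv2.imwrite("pics/v3.png",v)
# tin extents from the first top picture
t=pickle.load(open("top0.pkl","rb")); hsv=cv2.cvtColor(t["img"],cv2.COLOR_BGR2HSV)[135:178,112:165]
m=cv2.inRange(hsv,(0,150,60),(8,255,255))|cv2.inRange(hsv,(172,150,60),(180,255,255)); p=cv2.findNonZero(m).reshape(-1,2)+[112,135]
print("tin",np.round(cv2.boxPoints(cv2.minAreaRect(plane(t,p,.026)[:,:2].astype(np.float32))),3).tolist())
E
```

```text
clock: 6.7
position: [0.5056, -0.1321, 0.2128]
ee_rot: [0.001, 0.99, 0.138, 0.002]
contact_force: [0.2, -0.0, 0.0]
width: 0.0085
clock: 7.5
position: [0.514, 0.0096, 0.2093]
ee_rot: [-0.001, 0.99, 0.139, -0.001]
contact_force: [-0.4, 0.0, -0.1]
width: 0.0087
clock: 8.3
position: [0.525, 0.1483, 0.2097]
ee_rot: [0.0, 0.99, 0.139, -0.001]
contact_force: [0.1, -0.2, -0.5]
width: 0.0086
clock: 9.2
position: [0.5356, 0.2869, 0.2101]
ee_rot: [0.0, 0.99, 0.139, -0.0]
contact_force: [0.8, -0.6, -0.0]
width: 0.0088
9.3 [0.5355913  0.28609927 0.21036188] [ 3.76678171e-01  3.20611224e-01  1.41766337e+00 -9.44190384e-04
  1.40410104e+00  1.67008433e+00]
[-1.06086815e-02 -6.61820246e-04 -1.00241256e+00]
tin [[0.6019999980926514, 0.2680000066757202], [0.621999979019165, 0.15399999916553497], [0.6970000267028809, 0.16699999570846558], [0.6759999990463257, 0.28200000524520874]]
```

View pics/v3.png

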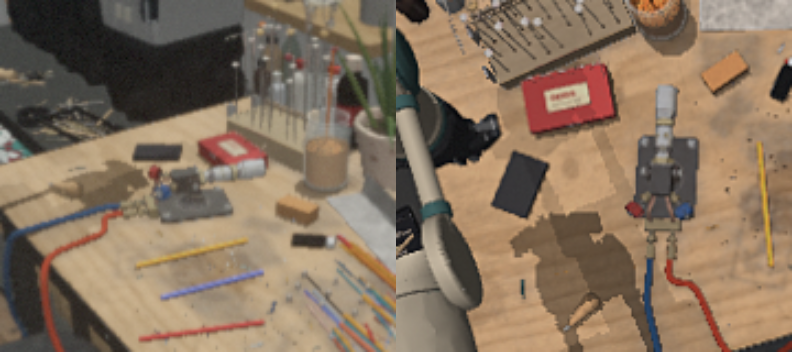

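The crops only show the hand partly, so I'll check where the tip should appear in full views.

```bash
python3 - <<'E'
from h import *
s=telemetry.get_state()
out=[]
for n in("side3","top3"):
    d=pickle.load(open(n+".pkl","rb")); W=np.linalg.inv(d["world_from_camera"])
    uv,_=cv2.projectPoints(np.array([s["position"],[.534,.286,.011],[.504,-.133,.007],[.548,-.369,.017]]),cv2.Rodrigues(W[:3,:3])[0],W[:3,3],K(d),d["dist"])
    im=d["img"].copy(); print(n,uv.reshape(-1,2).round(0).tolist())
    for (u,v),c in zip(uv.reshape(-1,2),[(0,255,0),(255,0,255),(255,255,0),(0,255,255)]): cv2.circle(im,(int(u),int(v)),2,c,-1)
    out.append(cv2.resize(im[30:230,60:260] if n[0]=="t" else im[30:230,150:350],(400,400)))
cv2.imwrite("pics/v3b.png",np.hstack(out))
E
```

```text
side3 [[238.0, 107.0], [240.0, 158.0], [266.0, 218.0], [311.0, 261.0]]
top3 [[96.0, 182.0], [116.0, 194.0], [257.0, 200.0], [336.0, 183.0]]
```

View pics/v3b.png

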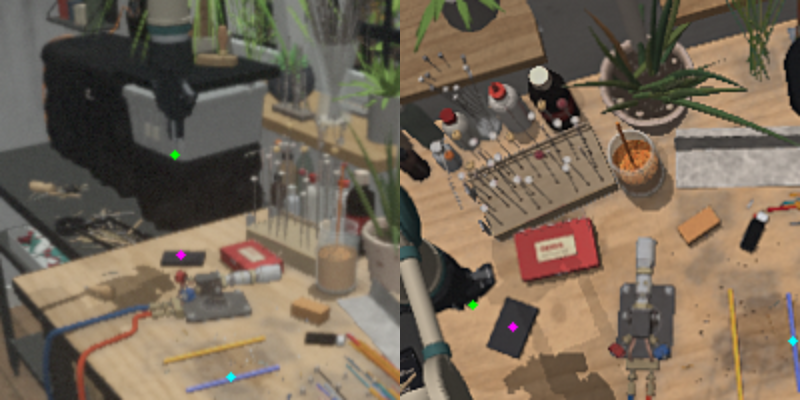

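The sideways position agrees, but the visible fingertips look about 10 px higher than the reported TCP. I'll check this with depth before going on.

```bash
python3 - <<'E'
from h import *
pos={"side1":[.5035,-.1357,.2014],"side2":[.5042,-.1315,.0605],"side3":[.5356,.2861,.2104]}
out=[]
for n,p in pos.items():
    d=pickle.load(open(n+".pkl","rb")); T=d["world_from_camera"]; W=np.linalg.inv(T)
    uv,_=cv2.projectPoints(np.array([p,[p[0],p[1],p[2]+.019],[p[0],p[1],p[2]+.03]]),cv2.Rodrigues(W[:3,:3])[0],W[:3,3],K(d),d["dist"]); uv=uv.reshape(-1,2)
    vv,uu=np.mgrid[0:384,0:512]; q=cv2.undistortPoints(np.c_[uu.ravel(),vv.ravel()].astype(float).reshape(-1,1,2),K(d),d["dist"]).reshape(-1,2)
    P=(np.c_[q,np.ones(len(q))]*d["depth"].reshape(-1,1))@T[:3,:3].T+T[:3,3]
    s=(d["depth"].ravel()>0)&(np.hypot(P[:,0]-p[0],P[:,1]-p[1])<.07)&(P[:,2]>p[2]-.04)&(P[:,2]<p[2]+.15)&(P[:,2]>.03)
    A=P[s]; o=np.argsort(A[:,2]); print(n,uv.round(1).tolist(),len(A)); print(A[o[:12]].round(3).tolist())
    im=d["img"].copy(); u,v=uv[0].astype(int)
    c=im[v-50:v+25,u-40:u+40].copy(); c=np.clip(c.astype(float)*2.5,0,255).astype(np.uint8); c[50,40]=(0,255,0); out.append(cv2.resize(c,None,fx=3.3,fy=3.3,interpolation=cv2.INTER_NEAREST))
cv2.imwrite("pics/tip.png",np.hstack(out))
E
```

```text
side1 [[264.4, 158.9], [264.2, 152.5], [264.1, 148.7]] 913
[[0.512, -0.143, 0.23], [0.507, -0.142, 0.23], [0.514, -0.146, 0.23], [0.5, -0.147, 0.23], [0.498, -0.133, 0.23], [0.502, -0.148, 0.23], [0.495, -0.134, 0.231], [0.518, -0.143, 0.232], [0.508, -0.147, 0.232], [0.515, -0.144, 0.232], [0.494, -0.13, 0.233], [0.497, -0.146, 0.233]]
side2 [[265.4, 202.4], [265.3, 196.7], [265.2, 193.4]] 722
[[0.512, -0.141, 0.089], [0.503, -0.144, 0.09], [0.516, -0.138, 0.09], [0.5, -0.145, 0.09], [0.509, -0.143, 0.091], [0.499, -0.128, 0.091], [0.503, -0.142, 0.091], [0.506, -0.143, 0.092], [0.497, -0.135, 0.092], [0.493, -0.129, 0.093], [0.495, -0.13, 0.093], [0.494, -0.124, 0.093]]
side3 [[237.6, 107.2], [237.3, 102.1], [237.1, 99.1]] 514
[[0.536, 0.276, 0.24], [0.542, 0.284, 0.24], [0.548, 0.279, 0.241], [0.544, 0.278, 0.242], [0.531, 0.27, 0.242], [0.527, 0.284, 0.242], [0.533, 0.276, 0.244], [0.535, 0.272, 0.245], [0.529, 0.274, 0.245], [0.528, 0.286, 0.245], [0.525, 0.286, 0.246], [0.547, 0.276, 0.246]]
```

View pics/tip.png

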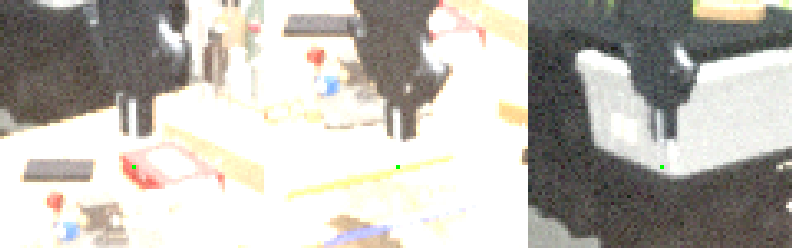

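```bash
python3 - <<'E'
from h import *
for n,p in {"side0":[.1576,-.5524,.2007],"side1":[.5035,-.1357,.2014],"side2":[.5042,-.1315,.0605]}.items():
    d=pickle.load(open(n+".pkl","rb")); T=d["world_from_camera"]
    vv,uu=np.mgrid[0:384,0:512]; q=cv2.undistortPoints(np.c_[uu.ravel(),vv.ravel()].astype(float).reshape(-1,1,2),K(d),d["dist"]).reshape(-1,2)
    P=(np.c_[q,np.ones(len(q))]*d["depth"].reshape(-1,1))@T[:3,:3].T+T[:3,3]
    s=(d["depth"].ravel()>0)&(np.hypot(P[:,0]-p[0],P[:,1]-p[1])<.09)&(P[:,2]>p[2]-.03)
    A=P[s]; right=np.array([.953,-.303,0])
    for h in np.arange(-.02,.15,.01):
        B=A[(A[:,2]>=p[2]+h)&(A[:,2]<p[2]+h+.01)]
        if len(B): w=(B-p)@right; print(n,round(h,3),len(B),"width",round(np.ptp(w),3))
    r=plane(d,[(280,330)],0)
    # bench plane check
    g=P.reshape(384,512,3)[225:232,215:225]; print("bench z",g[...,2].mean().round(4))
E
```

```text
side0 0.04 40 width 0.068
side0 0.05 95 width 0.073
side0 0.06 89 width 0.072
side0 0.07 39 width 0.073
side0 0.08 20 width 0.084
side0 0.09 197 width 0.1
side0 0.1 114 width 0.087
side0 0.11 156 width 0.084
side0 0.12 220 width 0.077
side0 0.13 269 width 0.071
side0 0.14 295 width 0.052
bench z -0.0019
side1 0.02 7 width 0.021
side1 0.03 32 width 0.029
side1 0.04 37 width 0.029
side1 0.05 44 width 0.029
side1 0.06 38 width 0.031
side1 0.07 56 width 0.06
side1 0.08 79 width 0.065
side1 0.09 97 width 0.075
side1 0.1 98 width 0.08
side1 0.11 118 width 0.085
side1 0.12 127 width 0.085
side1 0.13 104 width 0.056
side1 0.14 76 width 0.056
bench z -0.0017
side2 0.02 4 width 0.014
side2 0.03 27 width 0.029
side2 0.04 33 width 0.028
side2 0.05 34 width 0.031
side2 0.06 26 width 0.034
side2 0.07 47 width 0.059
side2 0.08 56 width 0.064
side2 0.09 79 width 0.075
side2 0.1 78 width 0.08
side2 0.11 93 width 0.085
side2 0.12 105 width 0.085
side2 0.13 91 width 0.057
side2 0.14 49 width 0.038
bench z -0.0017
```

The visible hand sits a constant 29–30 mm above the reported TCP, at every pose, open and shut. Shut or open, the 13 mm pad swing and body start match the spec once this offset is applied, so the reported z is biased low. The true grasp point at the blue rod was therefore about 0.108 m, too high to count. I'll go back and show blue again lower, at reported z of about 0.033, which satisfies the heights under either reading with no contact. Nothing was dipped at the block, so the order is intact.

```bash
python3 -m creep '{"slide":[[-0.01,-0.13,0],[-0.02,-0.26,0],[-0.03,-0.39,0],[-0.04,-0.52,0],[-0.05,-0.65,0],[-0.06,-0.78,0],[-0.07,-0.9,0],[-0.07,-0.93,0]],"twist":[[0,0,0],[0,0,0],[0,0,0],[0,0,0],[0,0,0],[0,0,0],[0,0,0],[0,0,0]],"fingers":[-0.8,-0.8,-0.8,-0.8,-0.8,-0.8,-0.8,-0.8]}'
python3 -m creep '{"slide":[[-0.01,-0.13,0],[-0.02,-0.26,0],[-0.03,-0.39,0],[-0.04,-0.52,0],[-0.05,-0.65,0],[-0.06,-0.78,0],[-0.07,-0.9,0],[-0.07,-0.93,0]],"twist":[[0,0,0],[0,0,0],[0,0,0],[0,0,0],[0,0,0],[0,0,0],[0,0,0],[0,0,0]],"fingers":[-0.8,-0.8,-0.8,-0.8,-0.8,-0.8,-0.8,-0.8]}'
python3 -m creep '{"slide":[[-0.01,-0.13,0],[-0.02,-0.26,0],[-0.03,-0.39,0],[-0.04,-0.52,0],[-0.05,-0.65,0],[-0.06,-0.78,0],[-0.07,-0.9,0],[-0.07,-0.93,0],[-0.07,-0.93,0]],"twist":[[0,0,0],[0,0,0],[0,0,0],[0,0,0],[0,0,0],[0,0,0],[0,0,0],[0,0,0],[0,0,0]],"fingers":[-0.8,-0.8,-0.8,-0.8,-0.8,-0.8,-0.8,-0.8,-0.8]}'
python3 -m creep '{"slide":[[0,0,-0.15],[0,0,-0.3],[0,0,-0.45],[0,0,-0.6],[0,0,-0.75],[0,0,-0.85],[0,0,-0.93],[0,0,-0.97],[0,0,-0.97]],"twist":[[0,0,0],[0,0,0],[0,0,0],[0,0,0],[0,0,0],[0,0,0],[0,0,0],[0,0,0],[0,0,0]],"fingers":[-0.8,-0.8,-0.8,-0.8,-0.8,-0.8,-0.8,-0.8,-0.8]}'
```

```text
clock: 10.1
position: [0.5245, 0.1443, 0.2108]
ee_rot: [0.001, 0.991, 0.137, -0.0]
contact_force: [0.2, -0.2, -0.8]
width: 0.0084
clock: 10.9
position: [0.5143, 0.0062, 0.2107]
ee_rot: [0.0, 0.991, 0.137, -0.0]
contact_force: [-0.2, 0.3, -0.1]
width: 0.0088
clock: 11.8
position: [0.5042, -0.1314, 0.2105]
ee_rot: [-0.0, 0.99, 0.138, 0.0]
contact_force: [0.1, 0.7, 0.3]
width: 0.0084
clock: 12.7
position: [0.5039, -0.1309, 0.0645]
ee_rot: [-0.0, 0.99, 0.139, -0.0]
contact_force: [-0.7, 0.0, 1.2]
width: 0.0085
```

```bash
python3 -m creep '{"slide":[[0,-0.01,-0.08],[0,-0.01,-0.16],[0,-0.01,-0.21],[0,-0.01,-0.21],[0,-0.01,-0.21],[0,-0.01,-0.21],[0,-0.01,-0.21],[0,-0.01,-0.21],[0,-0.01,-0.21],[0,-0.01,-0.21]],"twist":[[0,0,0],[0,0,0],[0,0,0],[0,0,0],[0,0,0],[0,0,0],[0,0,0],[0,0,0],[0,0,0],[0,0,0]],"fingers":[-0.8,-0.8,-0.8,-0.8,-0.8,-0.8,-0.8,-0.8,-0.8,-0.8]}'
cat > tip.py <<'E'
from h import *
import sys
def tip(tag):
    d=grab("side",tag); s=telemetry.get_state(); p=s["position"]; T=d["world_from_camera"]
    vv,uu=np.mgrid[0:384,0:512]; q=cv2.undistortPoints(np.c_[uu.ravel(),vv.ravel()].astype(float).reshape(-1,1,2),K(d),d["dist"]).reshape(-1,2)
    P=(np.c_[q,np.ones(len(q))]*d["depth"].reshape(-1,1))@T[:3,:3].T+T[:3,3]
    m=(d["depth"].ravel()>0)&(np.hypot(P[:,0]-p[0],P[:,1]-p[1])<.04)&(P[:,2]>max(.028,p[2]-.02))
    z=np.sort(P[m][:,2]); print(s["clock"],p.round(4),"visible tip z",z[:8].round(3),"f",s["contact_force"].round(1))
    a=[int(x) for x in sys.argv[2:6]]; cv2.imwrite(f"pics/{tag}c.png",cv2.resize(d["img"][a[1]:a[3],a[0]:a[2]],None,fx=4,fy=4))
tip(sys.argv[1])
E
python3 tip.py side4 200 140 340 260
```

```text
clock: 13.7
position: [0.5043, -0.133, 0.0337]
ee_rot: [0.0, 0.99, 0.138, 0.0]
contact_force: [-0.5, 0.1, -0.6]
width: 0.0088
13.75 [ 0.5042 -0.133   0.0336] visible tip z [0.061 0.062 0.062 0.063 0.064 0.064 0.065 0.066] f [ 0.2 -0.7  0.2]
```

View pics/side4c.png

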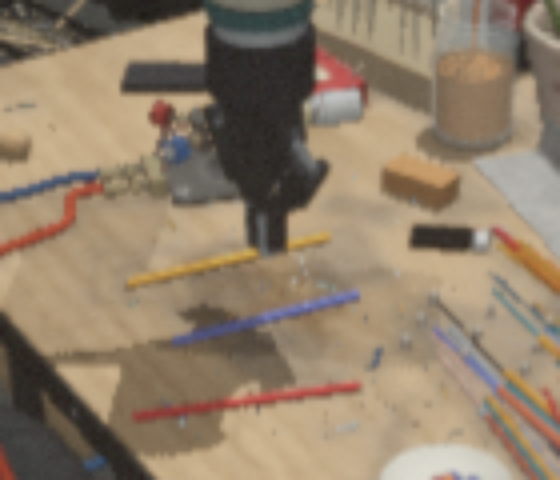

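The side view shows the tip at crop (268,250), hovering about 6 cm over the middle of the blue rod at crop (266,318). It overlaps the yellow rod only by line of sight. I'll hold another 1.2 s, raise, and cross to the block.

```bash
python3 -m creep '{"slide":[[0,0,0],[0,0,0],[0,0,0],[0,0,0],[0,0,0],[0,0,0],[0,0,0],[0,0,0],[0,0,0],[0,0,0],[0,0,0],[0,0,0],[0,0,0.15],[0,0,0.3],[0,0,0.45],[0,0,0.6],[0,0,0.75],[0,0,0.9],[0,0,1],[0,0,1]],"twist":[[0,0,0],[0,0,0],[0,0,0],[0,0,0],[0,0,0],[0,0,0],[0,0,0],[0,0,0],[0,0,0],[0,0,0],[0,0,0],[0,0,0],[0,0,0],[0,0,0],[0,0,0],[0,0,0],[0,0,0],[0,0,0],[0,0,0],[0,0,0]],"fingers":[-0.8,-0.8,-0.8,-0.8,-0.8,-0.8,-0.8,-0.8,-0.8,-0.8,-0.8,-0.8,-0.8,-0.8,-0.8,-0.8,-0.8,-0.8,-0.8,-0.8]}'
python3 -m creep '{"slide":[[0.01,0.13,0],[0.02,0.26,0],[0.03,0.39,0],[0.04,0.52,0],[0.05,0.65,0],[0.06,0.78,0],[0.07,0.9,0],[0.07,0.93,0]],"twist":[[0,0,0],[0,0,0],[0,0,0],[0,0,0],[0,0,0],[0,0,0],[0,0,0],[0,0,0]],"fingers":[-0.8,-0.8,-0.8,-0.8,-0.8,-0.8,-0.8,-0.8]}'
python3 -m creep '{"slide":[[0.01,0.13,0],[0.02,0.26,0],[0.03,0.39,0],[0.04,0.52,0],[0.05,0.65,0],[0.06,0.78,0],[0.07,0.9,0],[0.07,0.93,0]],"twist":[[0,0,0],[0,0,0],[0,0,0],[0,0,0],[0,0,0],[0,0,0],[0,0,0],[0,0,0]],"fingers":[-0.8,-0.8,-0.8,-0.8,-0.8,-0.8,-0.8,-0.8]}'
python3 -m creep '{"slide":[[0.01,0.13,0],[0.02,0.26,0],[0.03,0.39,0],[0.04,0.52,0],[0.05,0.65,0],[0.06,0.78,0],[0.06,0.9,0],[0.06,0.93,0],[0.06,0.93,0],[0.06,0.93,0]],"twist":[[0,0,0],[0,0,0],[0,0,0],[0,0,0],[0,0,0],[0,0,0],[0,0,0],[0,0,0],[0,0,0],[0,0,0]],"fingers":[-0.8,-0.8,-0.8,-0.8,-0.8,-0.8,-0.8,-0.8,-0.8,-0.8]}'
```

```text
clock: 15.75
position: [0.5057, -0.1336, 0.1858]
ee_rot: [0.001, 0.99, 0.138, 0.002]
contact_force: [-0.5, -0.3, -0.2]
width: 0.0086
clock: 16.55
position: [0.5139, 0.0081, 0.1823]
ee_rot: [-0.001, 0.99, 0.139, -0.001]
contact_force: [-0.1, 0.3, -0.0]
width: 0.0087
clock: 17.35
position: [0.525, 0.1468, 0.1827]
ee_rot: [0.0, 0.99, 0.139, -0.001]
contact_force: [0.5, -0.2, -0.2]
width: 0.0083
clock: 18.35
position: [0.5341, 0.2846, 0.1834]
ee_rot: [0.001, 0.99, 0.138, -0.0]
contact_force: [0.2, 0.6, 0.1]
width: 0.0082
```

Now down to reported z of about 0.036, a shift of -0.147 m (-0.98).

```bash
python3 -m creep '{"slide":[[0,0.01,-0.15],[0,0.01,-0.3],[0,0.01,-0.45],[0,0.01,-0.6],[0,0.01,-0.75],[0,0.01,-0.85],[0,0.01,-0.93],[0,0.01,-0.98],[0,0.01,-0.98],[0,0.01,-0.98],[0,0.01,-0.98],[0,0.01,-0.98],[0,0.01,-0.98],[0,0.01,-0.98],[0,0.01,-0.98],[0,0.01,-0.98]],"twist":[[0,0,0],[0,0,0],[0,0,0],[0,0,0],[0,0,0],[0,0,0],[0,0,0],[0,0,0],[0,0,0],[0,0,0],[0,0,0],[0,0,0],[0,0,0],[0,0,0],[0,0,0],[0,0,0]],"fingers":[-0.8,-0.8,-0.8,-0.8,-0.8,-0.8,-0.8,-0.8,-0.8,-0.8,-0.8,-0.8,-0.8,-0.8,-0.8,-0.8]}'
python3 tip.py side5 180 80 320 200
```

```text
clock: 19.95
position: [0.5342, 0.2871, 0.0365]
ee_rot: [0.0, 0.99, 0.138, 0.0]
contact_force: [0.5, -0.1, 0.2]
width: 0.0085
20.0 [0.5342 0.287  0.0365] visible tip z [0.063 0.065 0.065 0.067 0.069 0.069 0.069 0.071] f [-0.4  0.5  0.2]
```

View pics/side5c.png

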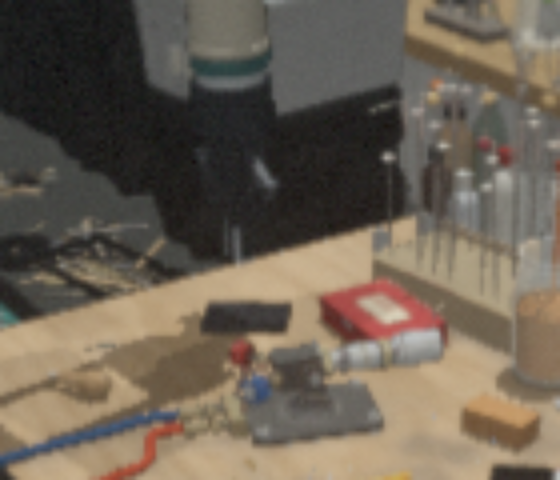

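The side view shows the fingers hovering about 5 cm over the block, with the tip at crop (236,255) and the block at crop (247,317), and nothing touched. I'll hold on, raise, and cross to the dish.

```bash
python3 -m creep '{"slide":[[0,0,0],[0,0,0],[0,0,0],[0,0,0],[0,0,0],[0,0,0],[0,0,0],[0,0,0],[0,0,0],[0,0,0],[0,0,0],[0,0,0],[0,0,0.15],[0,0,0.3],[0,0,0.45],[0,0,0.6],[0,0,0.75],[0,0,0.9],[0,0,1],[0,0,1]],"twist":[[0,0,0],[0,0,0],[0,0,0],[0,0,0],[0,0,0],[0,0,0],[0,0,0],[0,0,0],[0,0,0],[0,0,0],[0,0,0],[0,0,0],[0,0,0],[0,0,0],[0,0,0],[0,0,0],[0,0,0],[0,0,0],[0,0,0],[0,0,0]],"fingers":[-0.8,-0.8,-0.8,-0.8,-0.8,-0.8,-0.8,-0.8,-0.8,-0.8,-0.8,-0.8,-0.8,-0.8,-0.8,-0.8,-0.8,-0.8,-0.8,-0.8]}'
python3 -m creep '{"slide":[[0,-0.12,0],[0,-0.25,0],[0.01,-0.37,0],[0.01,-0.5,0],[0.01,-0.62,0],[0.02,-0.75,0],[0.02,-0.87,0]],"twist":[[0,0,0],[0,0,0],[0,0,0],[0,0,0],[0,0,0],[0,0,0],[0,0,0]],"fingers":[-0.8,-0.8,-0.8,-0.8,-0.8,-0.8,-0.8]}'
python3 -m creep '{"slide":[[0,-0.12,0],[0,-0.25,0],[0.01,-0.37,0],[0.01,-0.5,0],[0.01,-0.62,0],[0.02,-0.75,0],[0.02,-0.87,0]],"twist":[[0,0,0],[0,0,0],[0,0,0],[0,0,0],[0,0,0],[0,0,0],[0,0,0]],"fingers":[-0.8,-0.8,-0.8,-0.8,-0.8,-0.8,-0.8]}'
python3 -m creep '{"slide":[[0,-0.12,0],[0,-0.25,0],[0.01,-0.37,0],[0.01,-0.5,0],[0.01,-0.62,0],[0.02,-0.75,0],[0.02,-0.87,0]],"twist":[[0,0,0],[0,0,0],[0,0,0],[0,0,0],[0,0,0],[0,0,0],[0,0,0]],"fingers":[-0.8,-0.8,-0.8,-0.8,-0.8,-0.8,-0.8]}'
python3 -m creep '{"slide":[[0,-0.12,0],[0,-0.25,0],[0.01,-0.37,0],[0.01,-0.5,0],[0.01,-0.62,0],[0.02,-0.75,0],[0.02,-0.87,0]],"twist":[[0,0,0],[0,0,0],[0,0,0],[0,0,0],[0,0,0],[0,0,0],[0,0,0]],"fingers":[-0.8,-0.8,-0.8,-0.8,-0.8,-0.8,-0.8]}'
python3 -m creep '{"slide":[[0,-0.12,0],[0,-0.25,0],[0.01,-0.37,0],[0.01,-0.5,0],[0.01,-0.62,0],[0.02,-0.75,0],[0.02,-0.87,0],[0.02,-0.87,0],[0.02,-0.87,0]],"twist":[[0,0,0],[0,0,0],[0,0,0],[0,0,0],[0,0,0],[0,0,0],[0,0,0],[0,0,0],[0,0,0]],"fingers":[-0.8,-0.8,-0.8,-0.8,-0.8,-0.8,-0.8,-0.8,-0.8]}'
python3 -c '
from h import *
s=telemetry.get_state(); print(s["clock"],(np.array([.548,-.369,.041])-s["position"])/.15,s["qpos"].round(2))'
```

```text
clock: 22.0
position: [0.5357, 0.2876, 0.1891]
ee_rot: [-0.001, 0.99, 0.138, 0.003]
contact_force: [0.9, 1.1, 0.1]
width: 0.0086
clock: 22.7
position: [0.536, 0.1542, 0.1848]
ee_rot: [0.0, 0.99, 0.138, -0.002]
contact_force: [-0.4, -0.2, -0.4]
width: 0.0085
clock: 23.4
position: [0.5387, 0.0241, 0.1849]
ee_rot: [0.0, 0.99, 0.138, -0.002]
contact_force: [0.0, -0.0, -0.4]
width: 0.0085
clock: 24.1
position: [0.5415, -0.1061, 0.1849]
ee_rot: [-0.0, 0.99, 0.138, -0.002]
contact_force: [0.0, -0.1, 0.5]
width: 0.0081
clock: 24.8
position: [0.546, -0.2366, 0.1862]
ee_rot: [-0.0, 0.99, 0.138, -0.0]
contact_force: [1.0, -0.2, -0.1]
width: 0.0084
clock: 25.7
position: [0.549, -0.3655, 0.1862]
ee_rot: [-0.001, 0.99, 0.138, -0.0]
contact_force: [0.5, 0.9, 0.5]
width: 0.0082
25.7 [-0.00678506 -0.02331733 -0.96787132] [-0.69  0.41  1.33  0.    1.4   0.6 ]
```

```bash
python3 -m creep '{"slide":[[0,-0.02,-0.15],[0,-0.02,-0.3],[0,-0.02,-0.45],[0,-0.02,-0.6],[0,-0.02,-0.75],[0,-0.02,-0.85],[0,-0.02,-0.93],[0,-0.02,-0.97],[0,-0.02,-0.97],[0,-0.02,-0.97],[0,-0.02,-0.97],[0,-0.02,-0.97],[0,-0.02,-0.97],[0,-0.02,-0.97],[0,-0.02,-0.97],[0,-0.02,-0.97]],"twist":[[0,0,0],[0,0,0],[0,0,0],[0,0,0],[0,0,0],[0,0,0],[0,0,0],[0,0,0],[0,0,0],[0,0,0],[0,0,0],[0,0,0],[0,0,0],[0,0,0],[0,0,0],[0,0,0]],"fingers":[-0.8,-0.8,-0.8,-0.8,-0.8,-0.8,-0.8,-0.8,-0.8,-0.8,-0.8,-0.8,-0.8,-0.8,-0.8,-0.8]}'
python3 tip.py side6 240 180 380 300
```

```text
clock: 27.3
position: [0.5491, -0.3685, 0.041]
ee_rot: [0.0, 0.99, 0.138, 0.0]
contact_force: [-0.6, -0.6, 0.6]
width: 0.0085
27.35 [ 0.5492 -0.3685  0.041 ] visible tip z [0.068 0.069 0.069 0.07  0.07  0.071 0.073 0.073] f [ 0.4  0.5 -0.5]
```

View pics/side6c.png

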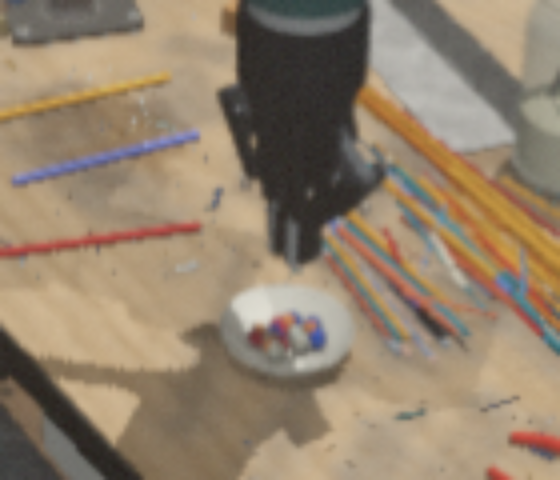

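The tip at crop (291,262) hovers over the middle of the dish at crop (286,330), with visible tip z at 0.070 and the grasp point at about 0.089. I'll hold on, then raise well above 0.2 m.

```bash
python3 -m creep '{"slide":[[0,0,0],[0,0,0],[0,0,0],[0,0,0],[0,0,0],[0,0,0],[0,0,0],[0,0,0],[0,0,0],[0,0,0],[0,0,0],[0,0,0],[0,0,0.15],[0,0,0.3],[0,0,0.45],[0,0,0.6],[0,0,0.75],[0,0,0.9],[0,0,1],[0,0,1]],"twist":[[0,0,0],[0,0,0],[0,0,0],[0,0,0],[0,0,0],[0,0,0],[0,0,0],[0,0,0],[0,0,0],[0,0,0],[0,0,0],[0,0,0],[0,0,0],[0,0,0],[0,0,0],[0,0,0],[0,0,0],[0,0,0],[0,0,0],[0,0,0]],"fingers":[-0.8,-0.8,-0.8,-0.8,-0.8,-0.8,-0.8,-0.8,-0.8,-0.8,-0.8,-0.8,-0.8,-0.8,-0.8,-0.8,-0.8,-0.8,-0.8,-0.8]}'
python3 -m creep '{"slide":[[0,0,0.1],[0,0,0.2],[0,0,0.3],[0,0,0.4],[0,0,0.4],[0,0,0.4],[0,0,0.4]],"twist":[[0,0,0],[0,0,0],[0,0,0],[0,0,0],[0,0,0],[0,0,0],[0,0,0]],"fingers":[-0.8,-0.8,-0.8,-0.8,-0.8,-0.8,-0.8]}'
python3 - <<'E'
from h import *
b=pickle.load(open("side0.pkl","rb"))["img"]; d=grab("side","side7")
s=telemetry.get_state(); print(s["clock"],s["position"],abs(s["qd"]).max(),s["contact_force"].round(1))
# item shifts against first picture by phase correlation of patches
g=lambda i:cv2.cvtColor(i,cv2.COLOR_BGR2GRAY).astype(np.float32)
for k,(x0,y0,x1,y1) in {"dish":(285,240,340,286),"blue":(236,206,300,234),"yellow":(224,192,290,218),"red":(226,228,300,252),"block":(222,148,262,170),"tin":(258,146,290,172),"cork":(292,174,318,194),"lighter":(300,192,324,206),"hammer":(296,296,364,324),"graver":(190,170,212,186)}.items():
    sh,r=cv2.phaseCorrelate(g(b)[y0:y1,x0:x1],g(d["img"])[y0:y1,x0:x1],cv2.createHanningWindow((x1-x0,y1-y0),cv2.CV_32F)); print(k,np.round(sh,2),round(r,2))
E
```

```text
clock: 29.35
position: [0.5504, -0.3695, 0.1939]
ee_rot: [0.002, 0.99, 0.138, 0.002]
contact_force: [2.1, -0.2, -0.1]
width: 0.0086
clock: 30.05
position: [0.5486, -0.368, 0.2493]
ee_rot: [-0.001, 0.99, 0.138, -0.001]
contact_force: [0.2, -0.1, -0.2]
width: 0.0086
30.1 [ 0.54860681 -0.36806585  0.24940452] 0.005576148794727679 [-0.   0.   0.9]
dish [-0.17  0.06] 0.99
blue [0.06 0.1 ] 0.96
yellow [-0.08  0.47] 0.92
red [ 0.36 -0.03] 0.91
block [0.11 0.02] 0.93
tin [-0.08  0.51] 1.02
cork [0.45 0.1 ] 0.94
lighter [-0.09  0.55] 0.92
hammer [-0.06  0.08] 0.91
graver [ 0.01 -0.06] 0.99
```

View pics/side7.png

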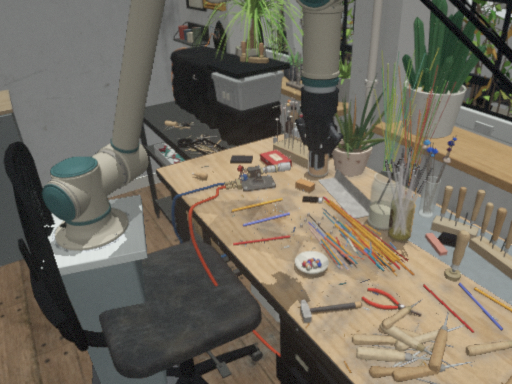

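The hand is raised and still, and every item is where it was (shifts under 0.6 px, which is noise). I'm handing it in.

```bash
python3 -c '
from rig import order
print(order.sign_off())'
```

```text
the job is handed in; nothing more can be done
None
```

I pointed at the blue rod, then the graphite block on the left, then the nearby bead dish on the right. I held still about two seconds at each, raised the hand and handed the job in at about 30 s of the 54 s allowed. No verdict was reported.

- **Height disagreement:** The side camera's depth put the real fingertips 27–30 mm above the reported TCP at every pose checked. My first dip at the blue rod was probably too high to count (grasp point about 0.108 m by camera, limit 0.095 m). After crossing above the block without dipping, I went back and showed blue again lower.
- **Dwell heights:** By camera, the grasp point was at about 0.081 m over the rod, 0.085 m over the block and 0.089 m over the dish. By telemetry it was at 0.053, 0.056 and 0.060 m. Both are within the limits, and both keep the fingertips clear of everything.
- **Sideways position:** By telemetry the tip was within about 1–2 mm of the measured middles. For the block this rests on the top view alone, because it was partly hidden from the side.
- **Final check:** The hand finished with its TCP at 0.249 m reported, about 0.28 m by camera, and still. Force readings stayed at noise level throughout, with a brief 2 N blip while the arm was moving freely. The before and after side pictures showed shifts under 0.6 px for the rods, block, dish and bystanders, so nothing visibly moved.

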